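# Unlock the reagent lockbox: roll the code and slide the bolt

## Task

Open the lock of the grey reagent box: roll its three thumbwheels so that the numbers on top, centred between the red index bars, read 5 (left, the wheel farthest from the orange bolt), 2 (middle) and 4 (right, next to the bolt), then, and only then, slide the orange bolt fully to its open end at the green mark. Work gently: never press on the wheels, the bolt or the box with 20 N or more; leave the beakers and the bottle where they stand, and let go at the end.

Things in the scene. Friction and masses are not known exactly. Their poses are not given: they have to be found in the camera images.
- lockbox: grey steel box fixed to the bench, 200 (x) x 300 (y) x 140 (z) mm; origin at the centre of its underside, z up, +x away from the robot, +y to its left (box yaw within 0.3). On top: three white thumbwheels 45 mm apart along y, the orange bolt right of them. Roll a wheel with a closed fingertip pressed on its top and dragged along x, a bit at a time: 20 mm without slip is 1 rad
- wheel_left (a joint): left (+y, farthest from the bolt) white thumbwheel, 40 mm diameter, 16 mm wide, axle level along the lockbox's y. Numbers 1 to 6 as dice-like black pips round the rim, 60 degrees apart; the one on top, between two red bars, is set. Rad: 0 = one pip on top, 1.047 two, 2.094 three, 3.142 four, 4.189 five, 5.236 six. Rolling the top towards the lockbox's +x increases it; stops at -0.45 and 5.69. No clicks: stays where left
- wheel_middle (a joint): middle white thumbwheel, 40 mm diameter, 16 mm wide, axle level along the lockbox's y. Numbers 1 to 6 as dice-like black pips round the rim, 60 degrees apart; the one on top, between two red bars, is set. Rad: 0 = one pip on top, 1.047 two, 2.094 three, 3.142 four, 4.189 five, 5.236 six. Rolling the top towards the lockbox's +x increases it; stops at -0.45 and 5.69. No clicks: stays where left
- wheel_right (a joint): right (nearest to the bolt) white thumbwheel, 40 mm diameter, 16 mm wide, axle level along the lockbox's y. Numbers 1 to 6 as dice-like black pips round the rim, 60 degrees apart; the one on top, between two red bars, is set. Rad: 0 = one pip on top, 1.047 two, 2.094 three, 3.142 four, 4.189 five, 5.236 six. Rolling the top towards the lockbox's +x increases it; stops at -0.45 and 5.69. No clicks: stays where left
- slot_left (a point): point on the lock plate (140 mm above the table) under the top of the left wheel, level with its red bars; x -20, y 90 mm in the lockbox's frame. The wheel's top is nominally 14 mm above it, but the axle is worn: truly 11 to 17 mm, not measured; find it by touch. Pressed, the wheel sinks on a stiff spring, 6 N per mm, up to 7 mm; about 2.3 N of drag at the smooth rim turns it
- slot_middle (a point): point on the lock plate (140 mm above the table) under the top of the middle wheel, level with its red bars; x -20, y 45 mm in the lockbox's frame. The wheel's top is nominally 14 mm above it, but the axle is worn: truly 11 to 17 mm, not measured; find it by touch. Pressed, the wheel sinks on a stiff spring, 6 N per mm, up to 7 mm; about 2.3 N of drag at the smooth rim turns it
- slot_right (a point): point on the lock plate (140 mm above the table) under the top of the right wheel, level with its red bars; x -20, y 0 mm in the lockbox's frame. The wheel's top is nominally 14 mm above it, but the axle is worn: truly 11 to 17 mm, not measured; find it by touch. Pressed, the wheel sinks on a stiff spring, 6 N per mm, up to 7 mm; about 2.3 N of drag at the smooth rim turns it
- bolt (a joint): travel in m of the orange lock bolt along the lockbox's -y: 0 = locked (at the red mark), 0.040 = fully open against its stop (at the green mark). It slides with about 3 N of friction and stays where it is left
- bolt_top (a point): centre of the top face of the bolt's orange knob, an upright block 16 x 16 mm and 28 mm tall whose top is 29.5 mm above the lock plate; it moves with the bolt. Between its +y face and the right wheel there are 56 mm free when locked: push it from there with a closed fingertip
- beaker_mid (a point): centre, half-way up, of a clear plastic beaker, 84 mm across, 110 mm tall, standing on the bench left of the box; leave it alone
- small_beaker_mid (a point): centre, half-way up, of a small glass beaker, 48 mm across, 55 mm tall, right of the box; leave it alone
- reagent_mid (a point): centre, half-way up, of an amber reagent bottle, 60 mm across, 120 mm tall, right of the box; leave it alone

How it is judged (in metres and radians):
On the way:
1. all three wheels show the code 5-2-4 while the bolt is still locked (value of joint wheel_left between 4.0388 and 4.3388 rad and value of joint wheel_middle between 0.8972 and 1.1972 rad and value of joint wheel_right between 2.9916 and 3.2916 rad and value of joint bolt below 0.006 m), for 0.2 s.
At the end, for the whole second after the job is handed in: The wheels stand at 5, 2 and 4 (4.189, 1.047 and 3.142 rad), each within 0.15 rad; the bolt is open by more than 35 of its 40 mm; all is at rest and released; the beakers and the bottle are within 20 mm of where they stood (value of joint wheel_left between 4.0388 and 4.3388 rad and value of joint wheel_middle between 0.8972 and 1.1972 rad and value of joint wheel_right between 2.9916 and 3.2916 rad and value of joint bolt above 0.035 m and velocity of joint wheel_left between -0.05 and 0.05 rad/s and velocity of joint wheel_middle between -0.05 and 0.05 rad/s and velocity of joint wheel_right between -0.05 and 0.05 rad/s and distance of each of beaker_mid, small_beaker_mid, reagent_mid from where it was at the start of the episode below 0.02 m); the robot touches nothing.
It fails at once if something pressed on the lockbox, its wheels or its bolt with 20 N or more (contact force between anything else and lockbox above 20 N).
It fails at once if a beaker or the bottle was shifted by more than 20 mm or tipped (distance of any of beaker_mid, small_beaker_mid, reagent_mid from where it was at the start of the episode above 0.02 m or angle between any of beaker_mid, small_beaker_mid, reagent_mid's own z axis and vertical above 0.3 rad).
It fails at once if the bolt was moved away from its locked end while the code was not set (value of joint bolt above 0.006 m and not (value of joint wheel_left between 4.0388 and 4.3388 rad and value of joint wheel_middle between 0.8972 and 1.1972 rad and value of joint wheel_right between 2.9916 and 3.2916 rad)).
It also fails if it takes over 72 s, if anything falls off the work surface, if the arm or the gripper's body presses on something with over 40 N, if the wrist force passes 120 N, or if a joint passes its speed limit or range.

## Robot

A 7-joint arm with a two-finger parallel gripper is mounted at the origin on the work surface. World frame = base frame: x ahead of the robot, y to its left, z up, the work surface at z = 0. Lengths are in m, angles in degrees, forces in N, time in s.
With the tool pointing down it reaches from about 0.35 to 0.9 m from the base axis. Payload 7.2 kg.
Tool frame: the origin (TCP) lies on the centre line of the jaws, within the pads' length; the fingertips stand 17 mm ahead of it and the grasp point (between the pads) lies 2 mm behind it; z points along the fingers, y is the line along which they close (so a half turn about z gives the same grasp; the last joint's range is limited). The gripper opens to 85 mm and grips with 20 to 120 N. Pads are 22 mm wide; open, the fingers measure 114 mm over their backs; the gripper's body (76 mm by 85 mm) begins 54 mm behind the grasp point. The pads swing forward as they close: fully open they stand 13 mm farther back than shut.
Start: joints at [-77.418, 23.554, -0.728, 91.456, 0.321, 64.991, -4.71], TCP at [0.177, 0.599, 0.228] pointing down, gripper open.
Joint ranges: [-169.25, 169.25], [-16.82, 113.86], [-84.01, 82.57], [7.8, 145.47], [-59.2, 239.2], [7.22, 106.19], [-163.78, 163.78]. Speed limits (degrees/s): [136.94, 136.94, 172.46, 172.46, 180, 180, 180].

## Interface

Orientations are given as [roll, pitch, yaw] about the fixed x, y, z axes, in that order (R = Rz(yaw) Ry(pitch) Rx(roll)).
In Python, from workcell import bot, imaging, ticket, nets gives the robot as it stands.
- The arm moves only by the tool servo_tool, never from a script. Its argument "motion" is a list of rows, each a list of 5 numbers: the shift along the tool's x, y, z in cm, then the turn about the tool's z in degrees, then the closure, from 0 (fully open) to 1 (shut). A call has 1 to 20 rows; each row shifts and turns the commanded pose from where the row before left it, along the tool's axes as they then stand; what a row does not reach is not made up. A row lasts 1/12 s, in which the tool goes at most 41.7 mm and 7.16 degrees, less where a joint would pass 70% of its speed; a pose out of reach is approached as far as the arm can. A call is refused whole if a number of a shift passes 4.17 or a number of a turn 7.16, either way. A call with a gripper value outside its range is refused whole. The fingers move at their own pace and stop on an object; the grip force is fixed at half the most. Time passes only in rows, so rows that do not move let the fingers close. It gives the time, the measured TCP pose, the force, the opening and the grip force at its end, in the units of the state.
- bot.get_obs(): the state, without advancing time (a new reading comes with each control period).
- imaging.grab_frame(name): name is "scene" or "top"; returns the picture (420x560x3 uint8, blue, green, red); there is no depth.
- imaging.camera_params(name): a dict with "fx", "fy", "cx", "cy" (pixels), "rvec" (rotation vector, rad) and "tvec" (3), from world to camera coordinates, as OpenCV has them. Camera axes: x right, y down, z forward; pixel columns grow to the right and rows downward; lengths in m; the calibration is good to about 2 mm. A picture is of the moment at which its call begins. camera_params takes no time and is no camera call.
- ticket.sign_off(): hands the job in; it is judged then, once.
Trained networks look in the newest picture that a camera, given by its name, has taken for a name from the list of things; names that differ only in an ending like _2 or _b are one class to them, and where a whole thing is asked for, a point or a joint stands for the part that bears it (a point fixed in the world has none). Each returns a list of dicts, best first, with "confidence" (0 to 1); they miss things now and then, are a little off and sometimes report something else, mostly with a low value. They report only what shows in the picture. A call takes as long as a camera call.
- nets.outline_of(name, camera): "mask" (420x560 bool, what is visible of it) and "point" ([column, row] in pixels, amid what is visible of it).
The state is a dict: "t": time; "joints": joint angles; "joint_vel": joint speeds; "joint_efforts": joint torques, N m; "tcp_pos": TCP position; "eef_rot": TCP orientation; "ft_force": force on the tool from outside, world axes, zero at the start; "moment": the same for the moment, N m; "opening": finger opening in m; "grip_force": force on a finger pad.
Only numpy, scipy, OpenCV 4.12 (cv2) and the standard library are available. Lean on these libraries where they do the work, as an engineer would, in place of code of your own. Each camera call takes 0.05 s, during which the arm holds its last target. There are 200 camera calls.

## Working session

There is one attempt and no reset: what is moved stays moved. The work goes in short steps, Python scripts to look and compute and a tool call to move; the robot and the scene stay as the last step left them, time stands still between calls to the robot, and variables do not carry over. Pictures are saved under pics/ and viewed, at most 10 in all, crops included, and the job is handed in when it is done.

Besides the shell and the picture viewer there is one more tool, called as a command line: name --pt "numbers of a row" for each row, then --argument value for the rest. servo_tool: Moves the arm, as the interface text tells. Its arguments: {"type":"object","properties":{"motion":{"type":"array","items":{"type":"array","items":{"type":"number"}}}},"required":["motion"]}

```bash
mkdir -p pics
cat > h.py <<'E'
import numpy as np, cv2
from workcell import bot, imaging, ticket, nets
def cam(n):
    p=imaging.camera_params(n); K=np.array([[p['fx'],0,p['cx']],[0,p['fy'],p['cy']],[0,0,1.]])
    return K,np.array(p['rvec'],float),np.array(p['tvec'],float)
def px2w(n,uv,z):
    K,r,t=cam(n); R=cv2.Rodrigues(r)[0]; C=-R.T@t
    d=R.T@np.linalg.inv(K)@np.array([uv[0],uv[1],1.]); return C+d*(z-C[2])/d[2]
def w2px(n,P):
    K,r,t=cam(n); return cv2.projectPoints(np.array(P,float).reshape(-1,3),r,t,K,None)[0].reshape(-1,2)
E
python3 - <<'E'
from h import *
a=imaging.grab_frame("top"); b=imaging.grab_frame("scene")
cv2.imwrite("pics/top.png",a); cv2.imwrite("pics/scene.png",b)
for c in("top","scene"):
    K,r,t=cam(c); print(c,K[0,0],-cv2.Rodrigues(r)[0].T@t)
    for n in ("lockbox","wheel_left","bolt","beaker_mid","small_beaker_mid","reagent_mid"):
        for o in nets.outline_of(n,c)[:4]:
            print(n,round(o['confidence'],2),o['point'],px2w(c,o['point'],.15).round(3), o['mask'].sum())
s=bot.get_obs(); print(s['t'],s['tcp_pos'],s['eef_rot'],s['ft_force'])
E
```

```text
top 503.8963049934508 [0.43784612 0.02899341 1.02007171]
lockbox 0.92 [252.4, 239.9] [0.537 0.041 0.15 ] 19218
wheel_left 0.74 [202.1, 237.3] [0.542 0.128 0.15 ] 210
beaker_mid 0.93 [122.1, 187.6] [0.631 0.269 0.15 ] 1986
small_beaker_mid 0.83 [358.6, 296.7] [ 0.438 -0.14   0.15 ] 514
reagent_mid 0.77 [385.7, 242.1] [ 0.531 -0.191  0.15 ] 992
reagent_mid 0.63 [295.1, 260.1] [ 0.501 -0.032  0.15 ] 94
reagent_mid 0.41 [253.7, 242.4] [0.532 0.039 0.15 ] 19384
scene 537.3043435159989 [ 1.14794691 -0.27739438  1.19410745]
lockbox 0.72 [266.8, 185.5] [0.579 0.014 0.15 ] 12232
wheel_left 0.71 [267.7, 185.8] [0.58  0.016 0.15 ] 12243
wheel_left 0.5 [301.0, 153.0] [0.538 0.127 0.15 ] 100
bolt 0.55 [233.8, 165.0] [ 0.493 -0.027  0.15 ] 99
bolt 0.51 [265.9, 183.6] [0.573 0.015 0.15 ] 12239
beaker_mid 0.62 [380.6, 181.1] [0.691 0.249 0.15 ] 1339
small_beaker_mid 0.85 [177.2, 194.7] [ 0.505 -0.175  0.15 ] 373
reagent_mid 0.61 [174.1, 237.8] [ 0.601 -0.224  0.15 ] 818
0.7 [0.17744107 0.5992931  0.22810675] [1.79996409e+02 8.02071512e-04 1.63508099e+02] [ 0.78524577 -0.78641655 -0.16854937]
```

View pics/top.png

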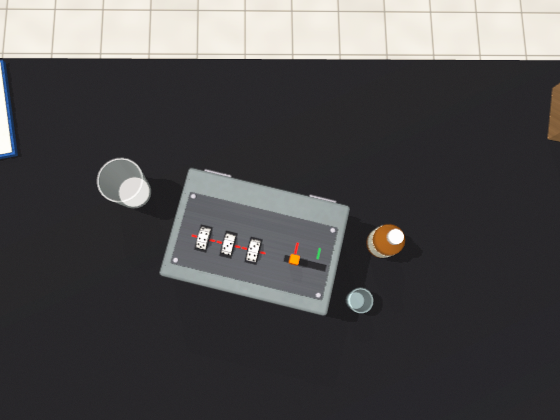

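View pics/scene.png

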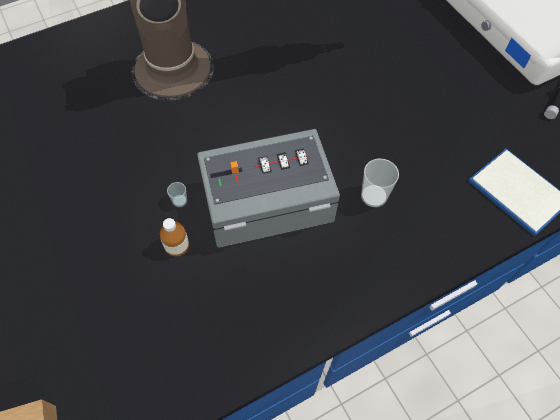

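The top view shows the box with its wheels at about (203,238), (229,244) and (254,250), red bars between them, and the bolt at (294,259). The bottle and small beaker are to the right and the beaker is to the left. Next I zoom in to read the pips and fit the pose.

```bash
cat >> h.py <<'E'
from scipy.optimize import least_squares
def boxpts(p,L):
    x,y,a=p; c,s=np.cos(a),np.sin(a); L=np.array(L,float).reshape(-1,3)
    return np.c_[x+c*L[:,0]-s*L[:,1], y+s*L[:,0]+c*L[:,1], L[:,2]]
E
python3 - <<'E'
from h import *
a=cv2.imread("pics/top.png"); b=cv2.imread("pics/scene.png")
obs={}
for n,i in(("top",a),("scene",b)):
    h=cv2.cvtColor(i,cv2.COLOR_BGR2HSV)
    m=((h[...,0]<6)|(h[...,0]>174))&(h[...,1]>150)&(h[...,2]>90)
    k,l,st,ce=cv2.connectedComponentsWithStats(m.astype(np.uint8))
    print(n,[(ce[j].round(1).tolist(),int(st[j,4])) for j in range(1,k) if st[j,4]>3])
    m=((h[...,0]>8)&(h[...,0]<22)&(h[...,1]>180)&(h[...,2]>120))
    k,l,st,ce=cv2.connectedComponentsWithStats(m.astype(np.uint8))
    print(n,'or',[(ce[j].round(1).tolist(),int(st[j,4])) for j in range(1,k) if st[j,4]>10])
A=cv2.resize(a[215:275,180:310],None,fx=6,fy=6,interpolation=cv2.INTER_CUBIC)[:300]
B=cv2.resize(b[140:185,225:325],None,fx=7.8,fy=6.6,interpolation=cv2.INTER_CUBIC)[:300]
B=cv2.resize(B,(780,297)); cv2.imwrite("pics/c1.png",np.vstack([A,B]))
# 4 box top corners from mask rect (top)
m=max(nets.outline_of("lockbox","top"),key=lambda o:o['confidence'])['mask'].astype(np.uint8) if imaging.grab_frame("top") is not None else 0
print(cv2.boxPoints(cv2.minAreaRect(cv2.findNonZero(m))))
E
```

```text
top [([194.1, 235.8], 11), ([211.7, 240.1], 11), ([219.1, 241.8], 11), ([296.0, 248.0], 31), ([236.9, 246.2], 11), ([244.0, 248.0], 11), ([262.5, 252.5], 10)]
top or [([385.3, 240.8], 493), ([294.0, 259.1], 100)]
scene [([307.8, 155.2], 4), ([289.5, 159.0], 4), ([294.5, 158.0], 4), ([257.6, 165.6], 5), ([236.4, 178.1], 9)]
scene or [([234.0, 167.0], 71)]
[[158.2362  276.17667]
 [186.01257 163.15564]
 [353.00275 204.19562]
 [325.22638 317.21664]]
```

View pics/c1.png

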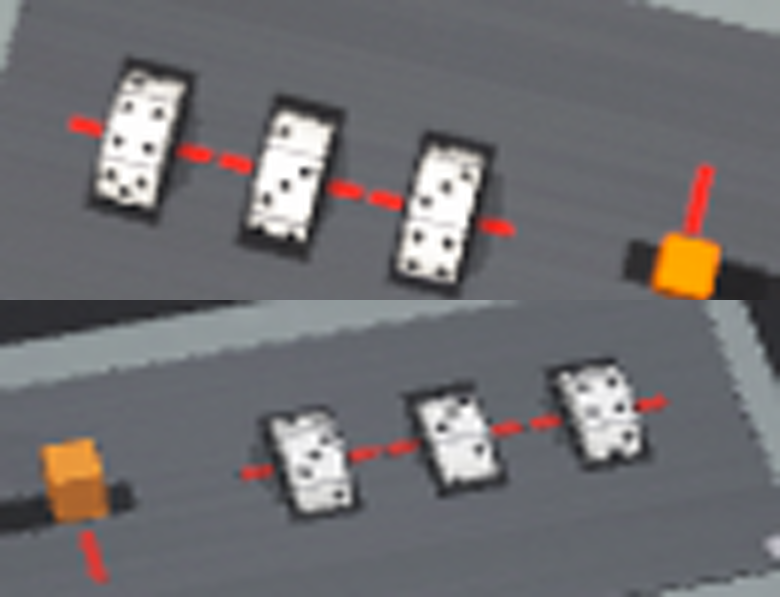

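The numbers between the bars: left wheel "4" just above centre with 5 coming up from below; middle "3" about centred; right between 3 (above) and 4 (below). Bars run (194,236) to (262,252). I now fit the pose and unwrap the wheels.

```bash
cat >> h.py <<'E'
def unwrap(img,p,top=.014,n="top",lo=-70,hi=70):
    out=[]
    for wy in (.09,.045,0):
        ph=np.radians(np.arange(hi,lo-1,-1.)); ys=np.linspace(.010,-.010,60)
        P,Y=np.meshgrid(ph,ys,indexing='ij')
        L=np.c_[(-.02+.02*np.sin(P)).ravel(),(wy+Y).ravel(),(.14+top-.02+.02*np.cos(P)).ravel()]
        uv=w2px(n,boxpts(p,L)).astype(np.float32).reshape(P.shape+(2,))
        o=cv2.remap(img,uv[...,0],uv[...,1],cv2.INTER_CUBIC); out.append(cv2.resize(o,None,fx=3.5,fy=3.5))
        o=out[-1]; 
        for d in range(-60,61,10):
            r=int((hi-d)*3.5); cv2.line(o,(0,r),(25 if d%30 else 40,r),(0,0,255) if d else (0,200,0),1)
    return np.hstack(out)
E
python3 - <<'E'
from h import *
a=cv2.imread("pics/top.png")
t=[(194.1,235.8),(211.7,240.1),(219.1,241.8),(236.9,246.2),(244,248),(262.5,252.5)]; ys=[.106,.074,.061,.029,.016,-.016]
L=np.array([[-.02,y,.141] for y in ys]); s=[(307.8,155.2),(257.6,165.6),(294.5,158.0),(289.5,159)]; Ls=L[[0,5,1,2]]
f=lambda p:np.r_[(w2px("top",boxpts(p,L))-t).ravel(),.4*(w2px("scene",boxpts(p,Ls))-s).ravel()]
r=least_squares(f,[.54,.04,-.2],x_scale=[.01,.01,.1],diff_step=1e-5); p=r.x; print(p.round(4).tolist(),r.fun.round(1))
np.save("p.npy",p)
T=px2w("top",(294,259.1),.168); d=T[:2]-p[:2]; c,sn=np.cos(p[2]),np.sin(p[2]); print("bolt local",c*d[0]+sn*d[1],-sn*d[0]+c*d[1])
print("corners",w2px("top",boxpts(p,[[-.1,.15,.14],[.1,.15,.14],[.1,-.15,.14],[-.1,-.15,.14]])).round(0).tolist())
print(boxpts(p,[[-.02,.09,.154],[-.02,.045,.154],[-.02,0,.154],[-.03,-.05,.15]]).round(4), np.degrees(p[2]))
cv2.imwrite("pics/u1.png",unwrap(a,p))
E
```

```text
[0.5392, 0.035, -0.2495] [ 0.1  0.   0.3  0.   0.1  0.1  0.1  0.1  0.2  0.  -0.5 -0.1  0.2  0.
  0.2 -0.   0.3 -0.   0.1  0. ]
bolt local -0.0205834574784698 -0.07163053003571238
corners [[157.0, 275.0], [188.0, 165.0], [351.0, 205.0], [327.0, 316.0]]
[[ 0.542   0.1272  0.154 ]
 [ 0.5309  0.0836  0.154 ]
 [ 0.5198  0.04    0.154 ]
 [ 0.4978 -0.006   0.15  ]] -14.293882186299165
```

View pics/u1.png

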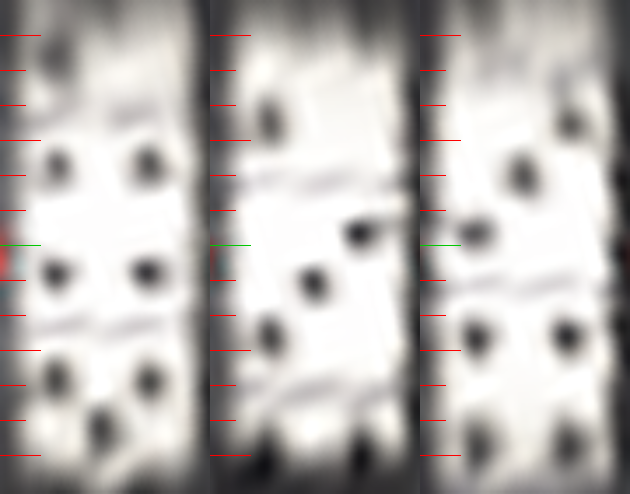

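servo_tool --pt "-1 -1 0 -2.2 1" --pt "-2.5 -2 0 0 1" --pt "-2.5 -2 0 0 1" --pt "-2.5 -2 0 0 1" --pt "-2.5 -2 0 0 1" --pt "-2.5 -2 0 0 1" --pt "-2.5 -2 0 0 1" --pt "-2.5 -2 0 0 1" --pt "-2.5 -2 0 0 1" --pt "-2.5 -2 0 0 1" --pt "-2.5 -2 0 0 1" --pt "-2.5 -2 0 0 1" --pt "-2.5 -2 0 0 1" --pt "-2.5 -2 0 0 1" --pt "-2.5 -2 0 0 1" --pt "-2.5 -2 0 0 1" --pt "-2.5 -2 0 0 1" --pt "-2.5 -2 0 0 1" --pt "-2.5 -1.7 0 0 1" --pt "0 0 0 0 1"

```text
t: 2.47
tcp_pos: [0.5355, 0.1237, 0.2285]
eef_rot: [-179.9, 0.2, 165.3]
ft_force: [0.4, 0.1, 0.1]
opening: -0.0002
grip_force: 0.0
```

```bash
cat >> h.py <<'E'
def loc():
    s=bot.get_obs(); p=np.load("p.npy"); d=s['tcp_pos'][:2]-p[:2]; c,n=np.cos(p[2]),np.sin(p[2])
    print("t %.2f local mm x %.1f y %.1f z %.1f rot"%(s['t'],1e3*(c*d[0]+n*d[1]),1e3*(-n*d[0]+c*d[1]),1e3*s['tcp_pos'][2]),np.round(s['eef_rot'],2),"F",np.round(s['ft_force'],2),s['opening'])
E
python3 -c "
from h import *; loc()"
```

```text
t 2.47 local mm x -25.4 y 85.0 z 228.5 rot [-179.9     0.19  165.29] F [0.39 0.1  0.08] -0.00017057084864787752
```

servo_tool --pt "0 0.25 1.5 -0.4 1" --pt "0 0.25 1.5 0 1" --pt "0 0 1.5 0 1" --pt "0 0 0.5 0 1" --pt "0 0 0.2 0 1" --pt "0 0 0 0 1" --pt "0 0 0 0 1"

```text
t: 3.05
tcp_pos: [0.5338, 0.1348, 0.1769]
eef_rot: [180.0, 0.1, 166.1]
ft_force: [0.2, 0.2, 1.2]
opening: -0.0001
grip_force: 0.0
```

```bash
python3 -c "
from h import *; loc()"
```

```text
t 3.05 local mm x -29.9 y 95.4 z 176.9 rot [1.7997e+02 5.0000e-02 1.6611e+02] F [0.16 0.2  1.21] -7.883877437663853e-05
```

servo_tool --pt "-0.3 -0.5 0 0.3 1" --pt "0 0 0 0 1" --pt "0 0 0 0 1" --pt "0 0 0.1 0 1" --pt "0 0 0 0 1" --pt "0 0 0 0 1"

```text
t: 3.55
tcp_pos: [0.535, 0.1292, 0.1751]
eef_rot: [180.0, -0.0, 165.8]
ft_force: [-1.1, -0.8, 0.6]
opening: -0.0004
grip_force: 0.0
```

```bash
python3 -c "
from h import *; loc()"
```

```text
t 3.55 local mm x -27.3 y 90.2 z 175.1 rot [180.    -0.   165.82] F [-1.14 -0.79  0.64] -0.0003751372243663006
```

servo_tool --pt "0 0 0.1 0 1" --pt "0 0 0 0 1" --pt "0 0 0 0 1"

```text
t: 3.8
tcp_pos: [0.535, 0.1292, 0.174]
eef_rot: [-180.0, -0.0, 165.8]
ft_force: [0.3, 1.0, 0.2]
opening: -0.0002
grip_force: 0.0
```

servo_tool --pt "0 0 0.1 0 1" --pt "0 0 0 0 1" --pt "0 0 0 0 1"

```text
t: 4.05
tcp_pos: [0.535, 0.1291, 0.173]
eef_rot: [-180.0, -0.0, 165.8]
ft_force: [-0.0, -0.3, -0.5]
opening: 0.0001
grip_force: 0.0
```

servo_tool --pt "0 0 0.1 0 1" --pt "0 0 0 0 1" --pt "0 0 0 0 1"

```text
t: 4.3
tcp_pos: [0.535, 0.1291, 0.172]
eef_rot: [-180.0, -0.0, 165.8]
ft_force: [0.7, -0.4, -0.2]
opening: -0.0002
grip_force: 0.0
```

servo_tool --pt "0 0 0.1 0 1" --pt "0 0 0 0 1" --pt "0 0 0 0 1"

```text
t: 4.55
tcp_pos: [0.535, 0.1291, 0.171]
eef_rot: [-180.0, -0.0, 165.8]
ft_force: [-0.1, -0.0, 0.5]
opening: -0.0003
grip_force: 0.0
```

servo_tool --pt "0 0 0.1 0 1" --pt "0 0 0 0 1" --pt "0 0 0 0 1"

```text
t: 4.8
tcp_pos: [0.535, 0.1291, 0.17]
eef_rot: [-180.0, -0.0, 165.8]
ft_force: [-0.2, 0.1, 0.3]
opening: 0.0001
grip_force: 0.0
```

servo_tool --pt "0 0 0.1 0 1" --pt "0 0 0 0 1" --pt "0 0 0 0 1"

```text
t: 5.05
tcp_pos: [0.535, 0.1291, 0.169]
eef_rot: [-180.0, -0.0, 165.8]
ft_force: [0.1, 0.1, 0.1]
opening: -0.0
grip_force: 0.0
```

servo_tool --pt "0 0 0.1 0 1" --pt "0 0 0 0 1" --pt "0 0 0 0 1"

```text
t: 5.3
tcp_pos: [0.535, 0.1291, 0.168]
eef_rot: [-180.0, -0.0, 165.8]
ft_force: [-0.3, 0.3, -0.1]
opening: 0.0001
grip_force: 0.0
```

servo_tool --pt "0 0 0.1 0 1" --pt "0 0 0 0 1" --pt "0 0 0 0 1"

```text
t: 5.55
tcp_pos: [0.535, 0.1291, 0.167]
eef_rot: [-180.0, -0.0, 165.8]
ft_force: [0.3, -0.2, -0.4]
opening: -0.0001
grip_force: 0.0
```

servo_tool --pt "0 0 0.1 0 1" --pt "0 0 0 0 1" --pt "0 0 0 0 1"

```text
t: 5.8
tcp_pos: [0.535, 0.1291, 0.166]
eef_rot: [-180.0, -0.0, 165.8]
ft_force: [0.1, -0.3, 0.6]
opening: -0.0001
grip_force: 0.0
```

Run:
```python
from h import *
loc(); a=imaging.grab_frame("top"); b=imaging.grab_frame("scene")
s=bot.get_obs(); tip=s['tcp_pos']-[0,0,.017]; u=w2px("top",tip)[0].astype(int); v=w2px("scene",tip)[0].astype(int); print(u,v)
A=cv2.resize(a[200:290,150:290],(770,495//2*1)); 
B=b[125:195,215:335].copy(); B=cv2.resize(B,None,fx=6.4,fy=6.4,interpolation=cv2.INTER_CUBIC)
q=((v-[215,125]+.5)*6.4).astype(int); cv2.circle(B,tuple(int(i) for i in q),4,(0,255,0),1); cv2.imwrite("pics/c2.png",B)
```

```text
t 5.80 local mm x -27.3 y 90.1 z 166.0 rot [-1.8000e+02 -1.0000e-02  1.6581e+02] F [ 0.1  -0.33  0.57] -0.0001296980682151901
[201 241] [301 152]
```

View pics/c2.png

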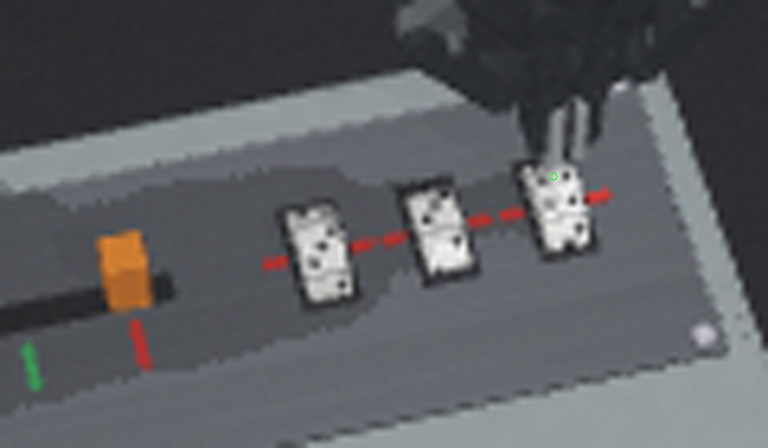

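The closed fingertip stands over the rear half of the left wheel, near crop (555,165), not yet touching. I move nearer the wheel's crown and keep feeling downward.

servo_tool --pt "0 0 -0.2 0 1" --pt "-0.5 0 0 0 1" --pt "0 0 0 0 1" --pt "0 0 0.1 0 1" --pt "0 0 0 0 1" --pt "0 0 0 0 1"

```text
t: 6.4
tcp_pos: [0.5398, 0.1279, 0.1669]
eef_rot: [-180.0, -0.0, 165.8]
ft_force: [1.2, -0.5, 0.5]
opening: -0.0001
grip_force: 0.0
```

servo_tool --pt "0 0 0.1 0 1" --pt "0 0 0 0 1" --pt "0 0 0 0 1"

```text
t: 6.65
tcp_pos: [0.5398, 0.1279, 0.166]
eef_rot: [-180.0, -0.0, 165.8]
ft_force: [0.2, 0.3, -0.9]
opening: -0.0002
grip_force: 0.0
```

servo_tool --pt "0 0 0.07 0 1" --pt "0 0 0 0 1" --pt "0 0 0 0 1"

```text
t: 6.9
tcp_pos: [0.5399, 0.1279, 0.1653]
eef_rot: [-180.0, -0.0, 165.8]
ft_force: [0.2, 0.3, 0.2]
opening: -0.0004
grip_force: 0.0
```

servo_tool --pt "0 0 0.1 0 1" --pt "0 0 0 0 1" --pt "0 0 0 0 1"

```text
t: 7.15
tcp_pos: [0.5399, 0.1279, 0.1643]
eef_rot: [180.0, -0.0, 165.8]
ft_force: [-0.1, 1.0, 0.2]
opening: -0.0
grip_force: 0.0
```

servo_tool --pt "0 0 0.1 0 1" --pt "0 0 0 0 1" --pt "0 0 0 0 1"

```text
t: 7.4
tcp_pos: [0.5398, 0.1279, 0.1633]
eef_rot: [-180.0, -0.0, 165.8]
ft_force: [-0.3, -0.2, 0.8]
opening: -0.0001
grip_force: 0.0
```

servo_tool --pt "0 0 0.1 0 1" --pt "0 0 0 0 1" --pt "0 0 0 0 1"

```text
t: 7.65
tcp_pos: [0.5399, 0.1279, 0.1623]
eef_rot: [-180.0, -0.0, 165.8]
ft_force: [-0.9, -0.3, -0.3]
opening: 0.0001
grip_force: 0.0
```

servo_tool --pt "0 0 0.1 0 1" --pt "0 0 0 0 1" --pt "0 0 0 0 1"

```text
t: 7.9
tcp_pos: [0.5399, 0.1279, 0.1613]
eef_rot: [-180.0, -0.0, 165.8]
ft_force: [0.1, 0.8, -0.1]
opening: -0.0
grip_force: 0.0
```

Run:
```python
from h import *
loc(); a=imaging.grab_frame("top"); b=imaging.grab_frame("scene")
cv2.imwrite("pics/t3.png",a);cv2.imwrite("pics/s3.png",b)
s=bot.get_obs()
def crop(im,n,x0,y0,w,h,k):
    B=cv2.resize(im[y0:y0+h,x0:x0+w],None,fx=k,fy=k,interpolation=cv2.INTER_CUBIC)
    for dz,c in((.017,(0,255,0)),(.0,(255,255,0))):
        v=w2px(n,s['tcp_pos']-[0,0,dz])[0]; q=((v-[x0,y0]+.5)*k).astype(int); cv2.circle(B,tuple(int(i) for i in q),4,c,1)
    return B
B=crop(b,"scene",265,120,60,50,10); A=crop(a,"top",165,200,60,50,10)
cv2.imwrite("pics/c3.png",cv2.resize(np.hstack([A,B]),(800,333)))
```

```text
t 7.90 local mm x -22.3 y 90.2 z 161.3 rot [-1.8000e+02 -1.0000e-02  1.6581e+02] F [ 0.07  0.81 -0.08] -3.545912404899631e-06
```

View pics/c3.png

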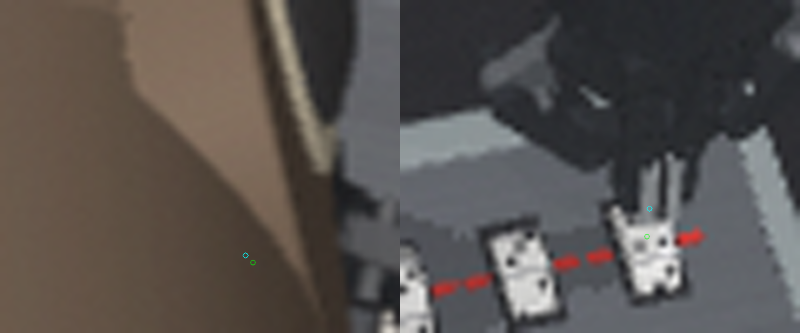

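The scene crop shows the finger's front bottom edge at about row 220, and clear white wheel below it. So the tip is still above the wheel, and I keep feeling downward.

servo_tool --pt "0 0 0.1 0 1" --pt "0 0 0 0 1" --pt "0 0 0 0 1"

```text
t: 8.25
tcp_pos: [0.5399, 0.1279, 0.1603]
eef_rot: [-180.0, -0.0, 165.8]
ft_force: [-0.2, 0.4, -0.7]
opening: 0.0001
grip_force: 0.0
```

servo_tool --pt "0 0 0.1 0 1" --pt "0 0 0 0 1" --pt "0 0 0 0 1"

```text
t: 8.5
tcp_pos: [0.5399, 0.1279, 0.1593]
eef_rot: [-180.0, -0.0, 165.8]
ft_force: [-0.3, 0.5, -0.2]
opening: 0.0001
grip_force: 0.0
```

servo_tool --pt "0 0 0.1 0 1" --pt "0 0 0 0 1" --pt "0 0 0 0 1"

```text
t: 8.75
tcp_pos: [0.5399, 0.1279, 0.1583]
eef_rot: [-180.0, -0.0, 165.8]
ft_force: [-0.0, 0.3, -0.1]
opening: 0.0004
grip_force: 0.0
```

servo_tool --pt "0 0 0.1 0 1" --pt "0 0 0 0 1" --pt "0 0 0 0 1"

```text
t: 9.0
tcp_pos: [0.5399, 0.1279, 0.1573]
eef_rot: [-180.0, -0.0, 165.8]
ft_force: [0.1, 0.0, 0.2]
opening: 0.0003
grip_force: 0.0
```

servo_tool --pt "0 0 0.1 0 1" --pt "0 0 0 0 1" --pt "0 0 0 0 1"

```text
t: 9.25
tcp_pos: [0.5399, 0.1279, 0.1563]
eef_rot: [-180.0, -0.0, 165.8]
ft_force: [-0.5, 0.5, 0.2]
opening: 0.0001
grip_force: 0.0
```

servo_tool --pt "0 0 0.1 0 1" --pt "0 0 0 0 1" --pt "0 0 0 0 1"

```text
t: 9.5
tcp_pos: [0.5399, 0.1279, 0.1553]
eef_rot: [-180.0, -0.0, 165.8]
ft_force: [-0.2, -0.9, 0.2]
opening: -0.0002
grip_force: 0.0
```

servo_tool --pt "0 0 0.1 0 1" --pt "0 0 0 0 1" --pt "0 0 0 0 1"

```text
t: 9.75
tcp_pos: [0.5398, 0.1279, 0.1543]
eef_rot: [-180.0, -0.0, 165.8]
ft_force: [-0.5, -1.0, -0.3]
opening: -0.0001
grip_force: 0.0
```

Run:
```python
from h import *
b=imaging.grab_frame("scene"); cv2.imwrite("pics/s4.png",b); s=bot.get_obs(); p=np.load("p.npy")
x0,y0,w,h,k=275,125,50,50,11
def up(i): return cv2.resize(i[y0:y0+h,x0:x0+w],None,fx=k*.72,fy=k,interpolation=cv2.INTER_CUBIC)
B=cv2.resize(b[y0:y0+h,x0:x0+w],None,fx=k,fy=k,interpolation=cv2.INTER_CUBIC); B=np.clip(B*1.8,0,255).astype(np.uint8)
O=cv2.resize(cv2.imread("pics/scene.png")[140:165,290:312],None,fx=11,fy=11,interpolation=cv2.INTER_CUBIC)
t=s['tcp_pos']; c,n=np.cos(p[2]),np.sin(p[2])
for dz,col in((0,(255,255,0)),(-.017,(0,255,0))):
    q=[t+np.array([c*lx-n*ly,n*lx+c*ly,dz]) for lx,ly in((.011,-.014),(.011,.014),(-.011,.014),(-.011,-.014))]
    v=((w2px("scene",q)-[x0,y0]+.5)*k).astype(np.int32); cv2.polylines(B,[v],True,col,1)
C=np.zeros((550,242,3),np.uint8); C[:275]=O
cv2.imwrite("pics/c4.png",np.hstack([B,C]))
```

```text
(no output)
```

View pics/c4.png

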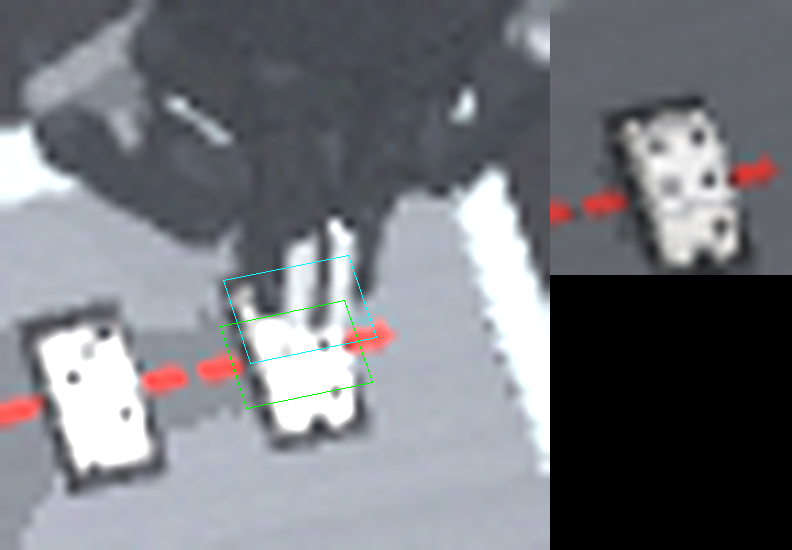

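The finger's lower edge is at about (315,322) in the crop, still above the wheel crown, so the tip is shorter than stated. I keep feeling downward.

servo_tool --pt "0 0 0.1 0 1" --pt "0 0 0 0 1" --pt "0 0 0 0 1"

```text
t: 10.05
tcp_pos: [0.5399, 0.1279, 0.1533]
eef_rot: [-180.0, -0.0, 165.8]
ft_force: [0.6, -0.0, 0.9]
opening: 0.0004
grip_force: 0.0
```

servo_tool --pt "0 0 0.1 0 1" --pt "0 0 0 0 1" --pt "0 0 0 0 1"

```text
t: 10.3
tcp_pos: [0.5399, 0.1279, 0.1523]
eef_rot: [-180.0, -0.0, 165.8]
ft_force: [0.4, 0.1, 0.9]
opening: -0.0001
grip_force: 0.0
```

servo_tool --pt "0 0 0.1 0 1" --pt "0 0 0 0 1" --pt "0 0 0 0 1"

```text
t: 10.55
tcp_pos: [0.54, 0.1279, 0.1514]
eef_rot: [180.0, 0.0, 165.8]
ft_force: [0.6, 0.1, -0.3]
opening: -0.0
grip_force: 0.1
```

servo_tool --pt "0 0 0.1 0 1" --pt "0 0 0 0 1" --pt "0 0 0 0 1"

```text
t: 10.8
tcp_pos: [0.54, 0.1279, 0.1507]
eef_rot: [180.0, 0.0, 165.8]
ft_force: [-1.5, 0.8, 3.8]
opening: -0.0001
grip_force: 1.9
```

servo_tool --pt "0 0 0.07 0 1" --pt "0 0 0 0 1" --pt "0 0 0 0 1"

```text
t: 11.05
tcp_pos: [0.5401, 0.128, 0.1502]
eef_rot: [180.0, 0.0, 165.8]
ft_force: [-1.3, -0.4, 6.2]
opening: 0.0003
grip_force: 3.3
```

servo_tool --pt "-0.1 0 0 0 1" --pt "-0.1 0 0 0 1" --pt "-0.1 0 0 0 1" --pt "-0.1 0 0 0 1"

```text
t: 11.38
tcp_pos: [0.5436, 0.127, 0.1501]
eef_rot: [180.0, -0.0, 165.8]
ft_force: [-2.6, -0.3, 5.6]
opening: -0.0001
grip_force: 3.5
```

Run:
```python
from h import *
loc(); b=imaging.grab_frame("scene"); cv2.imwrite("pics/s5.png",b)
o=cv2.imread("pics/s4.png")
# compare wheel pixels
p=np.load("p.npy")
A=unwrap(o,p,n="scene",lo=-70,hi=70)[:,:210]; B=unwrap(b,p,n="scene")[:,:210]; C=unwrap(cv2.imread("pics/scene.png"),p,n="scene")[:,:210]
cv2.imwrite("pics/u5.png",np.hstack([C,A,B]))
```

```text
t 11.38 local mm x -18.4 y 90.2 z 150.1 rot [ 1.7998e+02 -2.0000e-02  1.6581e+02] F [-2.64 -0.32  5.57] -0.00012897835888560035
```

View pics/u5.png

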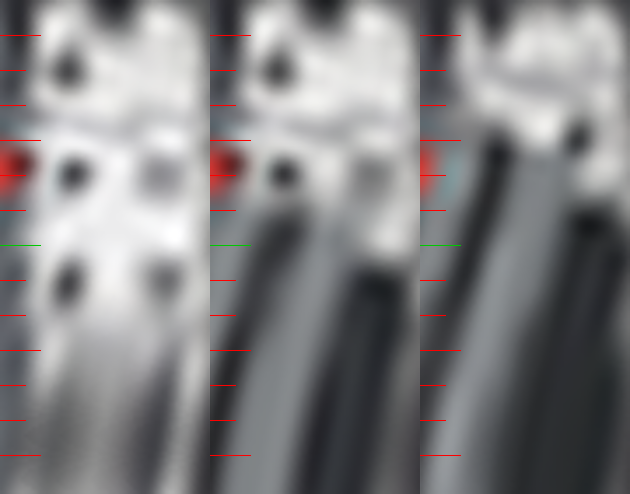

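The separator line and pips moved about 12° for the 4 mm drag, so the wheel rolls without slip. I continue in strokes.

servo_tool --pt "-0.1 0 0 0 1" --pt "-0.1 0 0 0 1" --pt "-0.1 0 0 0 1" --pt "-0.1 0 0 0 1" --pt "0 0 0 0 1" --pt "0 0 -0.5 0 1" --pt "0.5 0 0 0 1" --pt "0.5 0 0 0 1" --pt "0 0 0 0 1" --pt "0 0 0.4 0 1" --pt "0 0 0 0 1" --pt "0 0 0.05 0 1" --pt "0 0 0.05 0 1" --pt "0 0 0 0 1" --pt "0 0 0 0 1"

```text
t: 12.68
tcp_pos: [0.538, 0.1287, 0.1501]
eef_rot: [180.0, -0.0, 165.8]
ft_force: [-2.0, 1.0, 7.5]
opening: -0.0007
grip_force: 3.4
```

servo_tool --pt "-0.1 0 0 0 1" --pt "-0.1 0 0 0 1" --pt "-0.1 0 0 0 1" --pt "-0.1 0 0 0 1" --pt "-0.1 0 0 0 1" --pt "0 0 0 0 1"

```text
t: 13.18
tcp_pos: [0.5431, 0.1274, 0.1501]
eef_rot: [180.0, 0.0, 165.8]
ft_force: [-2.2, 0.3, 6.4]
opening: 0.0
grip_force: 3.4
```

```bash
python3 -c "
from h import *; loc()"
```

```text
t 13.18 local mm x -19.0 y 90.4 z 150.1 rot [1.7997e+02 1.0000e-02 1.6581e+02] F [-2.15  0.25  6.44] 1.23721015461249e-05
```

servo_tool --pt "-0.1 0 0 0 1" --pt "-0.1 0 0 0 1" --pt "-0.1 0 0 0 1" --pt "-0.1 0 0 0 1" --pt "-0.1 0 0 0 1" --pt "0 0 0 0 1" --pt "0 0 0 0 1" --pt "0 0 -0.5 0 1" --pt "0 0 -0.5 0 1" --pt "0 -1.5 0 0 1" --pt "0 -1.5 0 0 1" --pt "0 -1.5 0 0 1" --pt "0 0 0 0 1" --pt "0 0 0 0 1" --pt "0 0 0 0 1"

```text
t: 14.43
tcp_pos: [0.5365, 0.082, 0.1597]
eef_rot: [180.0, -0.0, 165.8]
ft_force: [-0.6, 0.4, 0.0]
opening: -0.0003
grip_force: 0.0
```

Run:
```python
from h import *
loc(); b=imaging.grab_frame("scene"); cv2.imwrite("pics/s6.png",b); p=np.load("p.npy")
C=unwrap(cv2.imread("pics/scene.png"),p,n="scene"); B=unwrap(b,p,n="scene")
cv2.imwrite("pics/u6.png",cv2.resize(np.hstack([C[:,:210],B[:,:210]]),None,fx=1,fy=1))
# correlate rotation of left wheel: numbers rows
```

```text
t 14.43 local mm x -14.2 y 44.9 z 159.7 rot [ 1.7998e+02 -1.0000e-02  1.6576e+02] F [-0.56  0.43  0.04] -0.000304135534155375
```

View pics/u6.png

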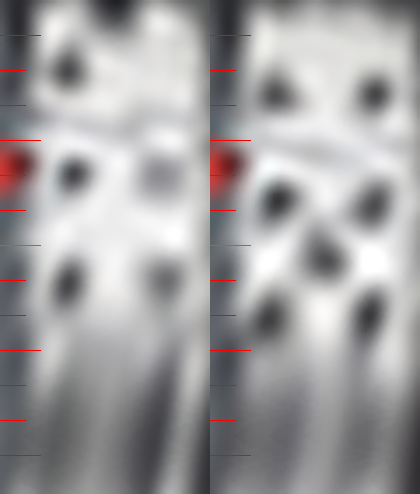

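Five is now centred on the left wheel (centre pip at row 260, about -1° after the scene camera's offset). On to the middle wheel by touch.

servo_tool --pt "0 0 0.1 0 1" --pt "0 0 0.1 0 1" --pt "0 0 0 0 1" --pt "0 0 0 0 1"

```text
t: 14.82
tcp_pos: [0.5366, 0.0826, 0.1575]
eef_rot: [-180.0, -0.0, 165.8]
ft_force: [0.7, 0.9, 0.3]
opening: -0.0003
grip_force: 0.0
```

servo_tool --pt "0 0 0.1 0 1" --pt "0 0 0 0 1" --pt "0 0 0 0 1"

```text
t: 15.07
tcp_pos: [0.5366, 0.0823, 0.1566]
eef_rot: [-180.0, -0.0, 165.8]
ft_force: [0.7, 0.8, -0.0]
opening: 0.0001
grip_force: 0.0
```

servo_tool --pt "0 0 0.1 0 1" --pt "0 0 0 0 1" --pt "0 0 0 0 1"

```text
t: 15.32
tcp_pos: [0.5366, 0.0823, 0.1556]
eef_rot: [180.0, -0.0, 165.8]
ft_force: [0.4, -0.4, -0.4]
opening: -0.0004
grip_force: 0.0
```

servo_tool --pt "0 0 0.1 0 1" --pt "0 0 0 0 1" --pt "0 0 0 0 1"

```text
t: 15.57
tcp_pos: [0.5366, 0.0823, 0.1546]
eef_rot: [-180.0, -0.0, 165.8]
ft_force: [-0.7, 0.1, 0.9]
opening: 0.0003
grip_force: 0.0
```

servo_tool --pt "0 0 0.1 0 1" --pt "0 0 0 0 1" --pt "0 0 0 0 1"

```text
t: 15.82
tcp_pos: [0.5366, 0.0823, 0.1536]
eef_rot: [-180.0, -0.0, 165.8]
ft_force: [-0.1, -0.6, -0.8]
opening: 0.0001
grip_force: 0.0
```

servo_tool --pt "0 0 0.1 0 1" --pt "0 0 0 0 1" --pt "0 0 0 0 1"

```text
t: 16.07
tcp_pos: [0.5366, 0.0823, 0.1526]
eef_rot: [-180.0, -0.0, 165.8]
ft_force: [-0.4, 0.1, 0.7]
opening: 0.0001
grip_force: 0.0
```

servo_tool --pt "0 0 0.1 0 1" --pt "0 0 0 0 1" --pt "0 0 0 0 1"

```text
t: 16.32
tcp_pos: [0.5366, 0.0823, 0.1516]
eef_rot: [-180.0, -0.0, 165.8]
ft_force: [0.4, -0.3, -0.6]
opening: -0.0001
grip_force: 0.0
```

servo_tool --pt "0 0 0.1 0 1" --pt "0 0 0 0 1" --pt "0 0 0 0 1"

```text
t: 16.57
tcp_pos: [0.5366, 0.0823, 0.1506]
eef_rot: [-180.0, -0.0, 165.8]
ft_force: [-0.3, 1.0, 0.2]
opening: 0.0002
grip_force: 0.0
```

servo_tool --pt "0 0 0.1 0 1" --pt "0 0 0 0 1" --pt "0 0 0 0 1"

```text
t: 16.82
tcp_pos: [0.5366, 0.0823, 0.1496]
eef_rot: [-180.0, -0.0, 165.8]
ft_force: [0.2, -0.2, -0.1]
opening: -0.0
grip_force: 0.0
```

servo_tool --pt "0 0 0.1 0 1" --pt "0 0 0 0 1" --pt "0 0 0 0 1"

```text
t: 17.07
tcp_pos: [0.5366, 0.0823, 0.1486]
eef_rot: [-180.0, -0.0, 165.8]
ft_force: [0.4, -0.1, 0.2]
opening: 0.0002
grip_force: 0.0
```

servo_tool --pt "0 0 0.1 0 1" --pt "0 0 0 0 1" --pt "0 0 0 0 1"

```text
t: 17.32
tcp_pos: [0.5367, 0.0823, 0.1479]
eef_rot: [180.0, 0.0, 165.8]
ft_force: [-1.0, 0.3, 3.8]
opening: -0.0002
grip_force: 1.6
```

servo_tool --pt "0 0 0.07 0 1" --pt "0 0 0 0 1" --pt "0 0 0 0 1"

```text
t: 17.57
tcp_pos: [0.5367, 0.0824, 0.1474]
eef_rot: [180.0, 0.0, 165.8]
ft_force: [-1.7, -0.2, 6.3]
opening: -0.0
grip_force: 3.0
```

servo_tool --pt "0.1 0 0 0 1" --pt "0.1 0 0 0 1" --pt "0.1 0 0 0 1" --pt "0.1 0 0 0 1" --pt "0.1 0 0 0 1" --pt "0.1 0 0 0 1" --pt "0.1 0 0 0 1" --pt "0.1 0 0 0 1" --pt "0.1 0 0 0 1" --pt "0 0 0 0 1" --pt "0 0 0 0 1"

```text
t: 18.48
tcp_pos: [0.5285, 0.0845, 0.1474]
eef_rot: [180.0, 0.1, 165.8]
ft_force: [1.7, -0.3, 5.8]
opening: -0.0
grip_force: 2.9
```

servo_tool --pt "0 0 -0.5 0 1" --pt "-0.5 0 0 0 1" --pt "-0.5 0 0 0 1" --pt "0 0 0 0 1" --pt "0 0 0 0 1" --pt "0 0 0.4 0 1" --pt "0 0 0 0 1" --pt "0 0 0.05 0 1" --pt "0 0 0.05 0 1" --pt "0 0 0 0 1" --pt "0 0 0 0 1"

```text
t: 19.4
tcp_pos: [0.5378, 0.0821, 0.1474]
eef_rot: [180.0, 0.0, 165.8]
ft_force: [-0.1, -0.5, 6.6]
opening: 0.0003
grip_force: 2.8
```

servo_tool --pt "0.1 0 0 0 1" --pt "0.1 0 0 0 1" --pt "0.1 0 0 0 1" --pt "0.1 0 0 0 1" --pt "0.1 0 0 0 1" --pt "0.1 0 0 0 1" --pt "0.1 0 0 0 1" --pt "0.1 0 0 0 1" --pt "0.1 0 0 0 1" --pt "0 0 0 0 1" --pt "0 0 0 0 1"

```text
t: 20.32
tcp_pos: [0.5293, 0.0842, 0.1474]
eef_rot: [180.0, 0.1, 165.8]
ft_force: [2.0, -1.2, 6.5]
opening: 0.0001
grip_force: 2.9
```

servo_tool --pt "0 0 -0.5 0 1" --pt "0 0 -0.6 0 1" --pt "0 -1.5 0 0 1" --pt "0 -1.5 0 0 1" --pt "0.2 -1.5 0 0 1" --pt "0 0 0 0 1" --pt "0 0 0 0 1" --pt "0 0 0 0 1"

```text
t: 20.98
tcp_pos: [0.5159, 0.0417, 0.1581]
eef_rot: [180.0, -0.0, 165.8]
ft_force: [0.2, 0.3, -0.2]
opening: -0.0001
grip_force: 0.0
```

Run:
```python
from h import *
loc(); b=imaging.grab_frame("scene"); cv2.imwrite("pics/s7.png",b); p=np.load("p.npy")
def pips(img,i):
    B=unwrap(img,p,n="scene")[:,i*210:(i+1)*210]; g=cv2.GaussianBlur(cv2.cvtColor(B,cv2.COLOR_BGR2GRAY),(0,0),4)
    g[:, :42]=255; m=cv2.erode(g,np.ones((41,41)))
    y,x=np.where((g==m)&(g<165)); bg=cv2.dilate(g,np.ones((61,61)))
    return [(int(a),int(c),int(g[a,c]),int(bg[a,c])) for a,c in zip(y,x) if bg[a,c]-g[a,c]>25 and 20<a<470 and c<195]
o=cv2.imread("pics/scene.png"); s6=cv2.imread("pics/s6.png")
print("ref left orig",pips(o,0)); print("left s6",pips(s6,0)); print("left s7",pips(b,0))
print("mid orig",pips(o,1)); print("mid s7",pips(b,1)); print("right orig",pips(o,2))
```

```text
t 20.98 local mm x -24.3 y 0.7 z 158.1 rot [ 1.7997e+02 -1.0000e-02  1.6582e+02] F [ 0.19  0.26 -0.22] -0.000143401721173879
ref left orig [(70, 67, 85, 255), (71, 67, 85, 255), (71, 68, 85, 255), (115, 42, 161, 255), (116, 42, 161, 255), (117, 42, 161, 255), (118, 42, 161, 255), (172, 159, 145, 241), (173, 157, 145, 239), (173, 158, 145, 239), (173, 159, 145, 239), (173, 160, 145, 239), (173, 161, 145, 239), (174, 73, 83, 242), (174, 74, 83, 242), (174, 157, 145, 238), (174, 158, 145, 238), (174, 159, 145, 238), (174, 160, 145, 238), (174, 161, 145, 238), (174, 162, 145, 238), (175, 73, 83, 242), (175, 157, 145, 236), (175, 158, 145, 236), (175, 159, 145, 236), (175, 160, 145, 236), (175, 161, 145, 236), (175, 162, 145, 236), (176, 157, 145, 234), (176, 158, 145, 233), (176, 159, 145, 233), (176, 160, 145, 233), (176, 161, 145, 233), (176, 162, 145, 233), (177, 158, 145, 234), (177, 159, 145, 233), (177, 160, 145, 233), (177, 161, 145, 233), (279, 165, 114, 228), (279, 166, 114, 227), (279, 167, 114, 226), (280, 164, 114, 228), (280, 165, 114, 227), (280, 166, 114, 226), (280, 167, 
[... 18767 characters left out ...]
, 193), (445, 138, 81, 192), (446, 134, 81, 195), (446, 135, 81, 194), (446, 136, 81, 194), (446, 137, 81, 193), (446, 138, 81, 191), (447, 134, 81, 194), (447, 135, 81, 194), (447, 136, 81, 193), (447, 137, 81, 192), (447, 138, 81, 190), (448, 134, 81, 194), (448, 135, 81, 193), (448, 136, 81, 192), (448, 137, 81, 191), (449, 134, 81, 193), (449, 135, 81, 192), (449, 136, 81, 191), (449, 137, 81, 190), (450, 134, 81, 192), (450, 135, 81, 192), (450, 136, 81, 191), (450, 137, 81, 190), (451, 134, 81, 192), (451, 135, 81, 191), (451, 136, 81, 190), (451, 137, 81, 189), (452, 135, 81, 190), (452, 136, 81, 189), (453, 135, 81, 190), (453, 136, 81, 189), (454, 42, 149, 255), (454, 135, 81, 190)]
```

Left is unchanged at -1°. Middle "2" has its centre at row 237.5, which is about -2° after the height offset. Both are within tolerance. Right wheel next.

servo_tool --pt "0 -0.05 0.1 0 1" --pt "0 0 0.1 0 1" --pt "0 0 0 0 1" --pt "0 0 0 0 1"

```text
t: 21.37
tcp_pos: [0.5158, 0.0409, 0.1558]
eef_rot: [-180.0, -0.0, 165.8]
ft_force: [-0.7, 0.4, -0.2]
opening: -0.0002
grip_force: 0.0
```

servo_tool --pt "0 0 0.1 0 1" --pt "0 0 0 0 1" --pt "0 0 0 0 1"

```text
t: 21.62
tcp_pos: [0.5158, 0.0407, 0.1549]
eef_rot: [-180.0, -0.0, 165.8]
ft_force: [-0.4, -0.5, -0.0]
opening: -0.0001
grip_force: 0.0
```

servo_tool --pt "0 0 0.1 0 1" --pt "0 0 0 0 1" --pt "0 0 0 0 1"

```text
t: 21.87
tcp_pos: [0.5157, 0.0406, 0.1539]
eef_rot: [-180.0, -0.0, 165.8]
ft_force: [-0.6, -0.4, 0.7]
opening: 0.0001
grip_force: 0.0
```

servo_tool --pt "0 0 0.1 0 1" --pt "0 0 0 0 1" --pt "0 0 0 0 1"

```text
t: 22.12
tcp_pos: [0.5159, 0.0407, 0.153]
eef_rot: [180.0, 0.0, 165.8]
ft_force: [0.3, 0.0, 1.1]
opening: 0.0001
grip_force: 0.2
```

servo_tool --pt "0 0 0.1 0 1" --pt "0 0 0 0 1" --pt "0 0 0 0 1"

```text
t: 22.37
tcp_pos: [0.516, 0.0407, 0.1523]
eef_rot: [180.0, 0.0, 165.8]
ft_force: [-0.8, -0.9, 3.3]
opening: 0.0002
grip_force: 2.1
```

servo_tool --pt "0 0 0.07 0 1" --pt "0 0 0 0 1" --pt "0 0 0 0 1"

```text
t: 22.62
tcp_pos: [0.516, 0.0407, 0.1517]
eef_rot: [180.0, 0.0, 165.8]
ft_force: [-1.3, -1.2, 7.1]
opening: 0.0006
grip_force: 3.5
```

servo_tool --pt "-0.1 0 0 0 1" --pt "-0.1 0 0 0 1" --pt "-0.1 0 0 0 1" --pt "-0.1 0 0 0 1" --pt "-0.1 0 0 0 1" --pt "-0.1 0 0 0 1" --pt "-0.1 0 0 0 1" --pt "-0.1 0 0 0 1" --pt "-0.1 0 0 0 1" --pt "0 0 0 0 1" --pt "0 0 0 0 1"

```text
t: 23.53
tcp_pos: [0.5246, 0.0385, 0.1517]
eef_rot: [180.0, 0.0, 165.8]
ft_force: [-1.5, -0.4, 7.5]
opening: -0.0003
grip_force: 3.6
```

servo_tool --pt "0 0 -0.5 0 1" --pt "0.35 0 0 0 1" --pt "0.35 0 0 0 1" --pt "0 0 0 0 1" --pt "0 0 0 0 1" --pt "0 0 0.4 0 1" --pt "0 0 0 0 1" --pt "0 0 0.05 0 1" --pt "0 0 0.05 0 1" --pt "0 0 0 0 1" --pt "0 0 0 0 1"

```text
t: 24.45
tcp_pos: [0.5181, 0.0403, 0.1518]
eef_rot: [180.0, 0.0, 165.8]
ft_force: [-2.2, -0.6, 6.8]
opening: 0.0001
grip_force: 3.4
```

servo_tool --pt "-0.1 0 0 0 1" --pt "-0.1 0 0 0 1" --pt "-0.1 0 0 0 1" --pt "-0.1 0 0 0 1" --pt "-0.1 0 0 0 1" --pt "0 0 0 0 1" --pt "0 0 0 0 1"

```text
t: 25.03
tcp_pos: [0.5228, 0.0391, 0.1517]
eef_rot: [180.0, 0.0, 165.8]
ft_force: [-1.7, 0.5, 6.9]
opening: -0.0001
grip_force: 3.5
```

servo_tool --pt "0 0 -1 0 1" --pt "0 0 -1 0 1" --pt "0 -2 0 0 1" --pt "0.2 -2 0 0 1" --pt "0 0 0 0 1" --pt "0 0 0 0 1" --pt "0 0 0 0 1"

```text
t: 25.62
tcp_pos: [0.5112, 0.0011, 0.1718]
eef_rot: [180.0, 0.0, 165.8]
ft_force: [0.2, 0.0, 0.2]
opening: 0.0002
grip_force: 0.0
```

Run:
```python
from h import *
loc(); b=imaging.grab_frame("scene"); cv2.imwrite("pics/s8.png",b); p=np.load("p.npy")
cv2.imwrite("pics/u8.png",unwrap(b,p,n="scene"))
```

```text
t 25.62 local mm x -18.8 y -39.8 z 171.8 rot [1.7996e+02 3.0000e-02 1.6581e+02] F [0.22 0.03 0.25] 0.00019137709264436173
```

View pics/u8.png

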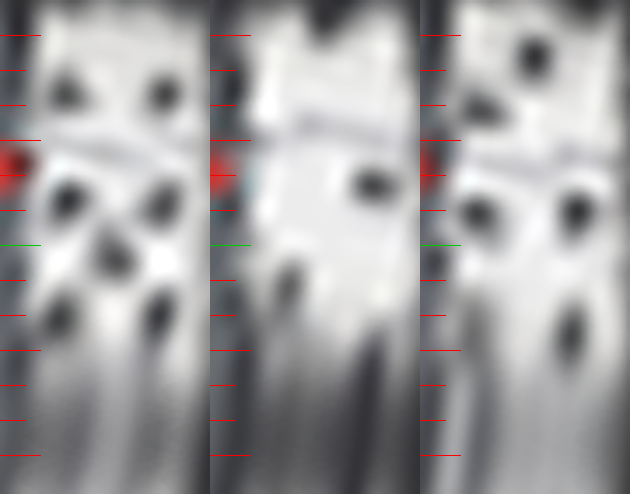

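All three read 5-2-4, about -1°, -2° and -3° off. Now the bolt: I lower the fingertip into the gap beside the knob.

servo_tool --pt "0 0 1 0 1" --pt "0 0 0.8 0 1" --pt "0 0 0.4 0 1" --pt "0 0 0 0 1" --pt "0 -0.2 0 0 1" --pt "0 -0.2 0 0 1" --pt "0 -0.2 0 0 1" --pt "0 0 0 0 1"

```text
t: 26.33
tcp_pos: [0.5094, -0.0059, 0.1496]
eef_rot: [-180.0, 0.0, 165.8]
ft_force: [0.6, -0.9, -0.7]
opening: -0.0001
grip_force: 0.0
```

servo_tool --pt "0 -0.1 0 0 1" --pt "0 -0.1 0 0 1" --pt "0 0 0 0 1" --pt "0 0 0 0 1"

```text
t: 26.67
tcp_pos: [0.5089, -0.0071, 0.1494]
eef_rot: [180.0, 0.0, 165.8]
ft_force: [0.6, 0.8, 0.7]
opening: 0.0
grip_force: 0.0
```

servo_tool --pt "0 -0.1 0 0 1" --pt "0 -0.1 0 0 1" --pt "0 0 0 0 1" --pt "0 0 0 0 1"

```text
t: 27.0
tcp_pos: [0.5083, -0.0091, 0.1493]
eef_rot: [-180.0, -0.0, 165.8]
ft_force: [0.4, 0.4, 0.3]
opening: -0.0001
grip_force: 0.0
```

servo_tool --pt "0 -0.1 0 0 1" --pt "0 -0.1 0 0 1" --pt "0 0 0 0 1" --pt "0 0 0 0 1"

```text
t: 27.33
tcp_pos: [0.508, -0.0107, 0.1493]
eef_rot: [180.0, 0.0, 165.8]
ft_force: [0.5, 1.7, -0.2]
opening: 0.0003
grip_force: 0.9
```

servo_tool --pt "0 -0.1 0 0 1" --pt "0 -0.1 0 0 1" --pt "0 -0.1 0 0 1" --pt "0 -0.1 0 0 1" --pt "0 0 0 0 1"

```text
t: 27.75
tcp_pos: [0.5069, -0.015, 0.1493]
eef_rot: [180.0, -0.0, 165.8]
ft_force: [1.2, 3.1, 0.5]
opening: 0.0003
grip_force: 1.3
```

servo_tool --pt "0 -0.2 0 0 1" --pt "0 -0.2 0 0 1" --pt "0 -0.2 0 0 1" --pt "0 -0.2 0 0 1" --pt "0 -0.2 0 0 1" --pt "0 -0.2 0 0 1" --pt "0 -0.2 0 0 1" --pt "0 -0.2 0 0 1" --pt "0 -0.2 0 0 1" --pt "0 -0.2 0 0 1" --pt "0 -0.2 0 0 1" --pt "0 -0.2 0 0 1" --pt "0 -0.2 0 0 1" --pt "0 -0.2 0 0 1" --pt "0 -0.2 0 0 1" --pt "0 -0.2 0 0 1" --pt "0 0 0 0 1" --pt "0 0 0 0 1"

```text
t: 29.25
tcp_pos: [0.4989, -0.0464, 0.1492]
eef_rot: [-180.0, -0.0, 165.8]
ft_force: [-0.9, -0.0, 0.3]
opening: 0.0003
grip_force: 0.5
```

servo_tool --pt "0 -0.1 0 0 1" --pt "0 0 0 0 1" --pt "0 0 0 0 1"

```text
t: 29.5
tcp_pos: [0.4988, -0.0469, 0.1493]
eef_rot: [-180.0, -0.0, 165.8]
ft_force: [-0.8, 2.1, 0.0]
opening: -0.0002
grip_force: 0.9
```

servo_tool --pt "0 -0.1 0 0 1" --pt "0 0 0 0 1" --pt "0 0 0 0 1"

```text
t: 29.75
tcp_pos: [0.4986, -0.0478, 0.1493]
eef_rot: [180.0, 0.0, 165.8]
ft_force: [-1.1, 3.4, 0.3]
opening: -0.0001
grip_force: 1.3
```

servo_tool --pt "0 -0.1 0 0 1" --pt "0 0 0 0 1" --pt "0 0 0 0 1"

```text
t: 30.0
tcp_pos: [0.4983, -0.0488, 0.1493]
eef_rot: [180.0, -0.0, 165.8]
ft_force: [-0.2, 2.7, -0.7]
opening: -0.0002
grip_force: 1.3
```

servo_tool --pt "0 -0.05 0 0 1" --pt "0 0 0 0 1" --pt "0 0 0 0 1"

```text
t: 30.25
tcp_pos: [0.4982, -0.0492, 0.1493]
eef_rot: [180.0, -0.0, 165.8]
ft_force: [-0.1, 3.2, -0.3]
opening: -0.0003
grip_force: 1.5
```

servo_tool --pt "0 0.5 0 0 1" --pt "0 0.5 0 0 1" --pt "0 0 -1 0 1" --pt "0 0 -2 0 1" --pt "0 0 -3 0 1" --pt "0 0 -3 0 1" --pt "3 0 0 0 1" --pt "3 0 0 0 1" --pt "3 0 0 0 1" --pt "0 0 0 0 1" --pt "0 0 0 0 1" --pt "0 0 0 0 1"

```text
t: 31.25
tcp_pos: [0.4142, -0.0177, 0.2402]
eef_rot: [180.0, 0.1, 165.8]
ft_force: [0.0, -0.1, -0.9]
opening: 0.0
grip_force: 0.0
```

Run:
```python
from h import *
loc(); p=np.load("p.npy")
for n in("scene","top"):
    b=imaging.grab_frame(n); cv2.imwrite(f"pics/{n}9.png",b); h=cv2.cvtColor(b,cv2.COLOR_BGR2HSV)
    m=((h[...,0]>8)&(h[...,0]<22)&(h[...,1]>180)&(h[...,2]>120)).astype(np.uint8)
    k,l,st,ce=cv2.connectedComponentsWithStats(m); print(n,[(ce[j].round(1).tolist(),int(st[j,4])) for j in range(1,k) if st[j,4]>10])
    for t in(0,.035,.04): print(t,w2px(n,boxpts(p,[[-.0206,-.072-t,.16]])).round(1))
    if n=="scene":
        d=np.abs(unwrap(b,p,n="scene").astype(int)-unwrap(cv2.imread("pics/s8.png"),p,n="scene")); print("wheel diff",[d[:320,i*210+45:(i+1)*210-20].mean().round(1) for i in range(3)])
```

```text
t 31.25 local mm x -108.1 y -81.9 z 240.2 rot [1.7996e+02 1.1000e-01 1.6581e+02] F [ 0.01 -0.1  -0.94] 4.999842690179805e-05
scene [([217.0, 170.5], 69)]
0 [[234.3 165.7]]
0.035 [[219.4 168.7]]
0.04 [[217.2 169.2]]
wheel diff [np.float64(0.4), np.float64(0.3), np.float64(0.4)]
top [([385.3, 240.8], 494), ([316.6, 264.8], 105)]
0 [[293.9 259.5]]
0.035 [[313.9 264.4]]
0.04 [[316.7 265.1]]
```

```bash
python3 -c "
from h import *; print(ticket.sign_off())"
```

```text
the job is handed in; nothing more can be done
None
```

The job is handed in: by my measurements the wheels read 5-2-4 to within about 3°, the bolt is open about 40 mm with the arm clear, and no force I read passed 7.5 N (the sign-off returned no verdict).

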